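# Unlock and empty the tumbling barrel

## Task

Empty the small tumbling barrel into the pan under it. First click its push-push lock button until it springs up and stays up (one or two full presses, which cannot be seen beforehand; one press too many locks it again), then push the crank over to the far side as far as it goes, so that the barrel's port faces down and all three cast hooks lie in the pan. Leave the button up, the crank over, and the hammer, oil can, tape roll and glue tin where they are.

Things in the scene. Friction and masses are not known exactly. Their poses are not given: they have to be found in the camera images.
- barrel_stand: fixed grey stand; origin on the bench top under the pan's centre, z up, y along the barrel's level axis (x = 0, z = 125 mm). Base plate 200 x 200 x 8 mm (y -86 to 114). Bearing plate at y = -76, 70 wide, 150 high. Its y axis points to the robot's left, give or take 0.3 rad, so its +x side is away from the robot
- pan (a point): centre of the inner floor of the open steel catch pan under the barrel, 11 mm above the bench. Pan outside 170 (stand's x) x 134 (y) mm, walls 3 mm thick, rims 48 mm above the bench
- barrel (a joint): turn of the barrel (108 mm diameter, 132 long) about the stand's +y, rad: 0 at the start (locked, 0.02 play; port looks to +x, a little up), 1.96 when the side port (60 x 124 mm) faces straight down, stop at 1.98. As it grows, the barrel's top and the crank grip go to the stand's +x. Needs 2 to 4 N at the crank grip; stays where it is left
- crank_grip (a point): middle of the crank's grip: black round bar, 18 mm diameter, 60 long, parallel to the stand's y, 80 mm from the barrel's axis, at y = -120 of the stand (bar from y -90 to -150; flat crank arm at y = -88). Start: 50 degrees from straight up towards the stand's -x, 176 mm above the bench. End: 62.5 degrees from up towards +x, 162 mm above the bench
- post_top (a point): centre of the top of the fixed lock post (44 x 30 mm, 160 mm high, at x = 0, y = 95 mm of the stand). The lock button stands on it. The catch inside has two holding steps that look the same, both with the button 11 mm down: a click takes it from the first to the second, or from the second to up. It starts in either. From up, a click takes it to the first step again
- lock_top (a point): centre of the top of the lock button, a round black cap of 32 mm diameter over the post: 204 mm above the bench when up (unlocked), 192 to 193 mm when held down (locked), 180 mm when fully pressed
- lock_button (a joint): how far the button is down, m: 0 up (barrel free), about 0.011 to 0.012 held down (its steel blade sits between two lugs on the barrel's end and locks it), 0.0236 fully pressed, a solid stop. Springs upward with 2 N when up to 4.5 N at the stop. Pressing it onto the stop (push with 10 to 16 N) and letting it rise freely is one click; a press that stops short of 0.018 changes nothing
- hook_1: small cream cast hook, 13 x 22 x 38 mm, loose in the barrel at the start; origin at the middle of its lower end
- hook_2: a second hook like hook_1
- hook_3: a third hook like hook_1
- brass_hammer: bystander: small hammer with a wooden handle, 203 mm long, lying; origin at the middle of its underside
- oil_can: bystander: white bottle with a red spout, 54 mm wide, 173 mm high; origin at the middle of its underside
- tape_roll: bystander: roll of tape, 102 mm diameter, 24 mm high, lying; origin at the middle of its underside
- glue_tin: bystander: grey tin, 67 mm diameter, 59 mm high; origin at the middle of its underside

How it is judged:
On the way:
1. the lock button has sprung up and stays up, the barrel not yet turned (value of joint lock_button below 0.003 m and value of joint barrel below 0.15 rad), for 0.2 s.
At the end, for the whole second after the job is handed in: The lock button is up (less than 3 mm down), the barrel is turned to at least 1.78 rad (port within about 10 degrees of straight down), and all three hooks lie at rest in the pan (within its outline, below 60 mm above the bench) (value of joint lock_button below 0.003 m and value of joint barrel above 1.78 rad and x of hook_1 in the frame of barrel_stand between -0.09 and 0.09 m and y of hook_1 in the frame of barrel_stand between -0.072 and 0.072 m and z of each of hook_1, hook_2, hook_3 in the frame of barrel_stand below 0.06 m and linear speed of each of hook_1, hook_2, hook_3 below 0.05 m/s and x of hook_2 in the frame of barrel_stand between -0.09 and 0.09 m and y of hook_2 in the frame of barrel_stand between -0.072 and 0.072 m and x of hook_3 in the frame of barrel_stand between -0.09 and 0.09 m and y of hook_3 in the frame of barrel_stand between -0.072 and 0.072 m); the robot touches nothing.
It fails at once if the hammer is moved more than 30 mm (distance of brass_hammer from where it was at the start of the episode above 0.03 m).
It fails at once if the oil can is moved more than 30 mm (distance of oil_can from where it was at the start of the episode above 0.03 m).
It fails at once if the tape roll is moved more than 30 mm (distance of tape_roll from where it was at the start of the episode above 0.03 m).
It fails at once if the glue tin is moved more than 30 mm (distance of glue_tin from where it was at the start of the episode above 0.03 m).
It also fails if it takes over 58 s, if anything falls off the work surface, if the arm or the gripper's body presses on something with over 40 N, if the wrist force passes 120 N, or if a joint passes its speed limit or range.

## Robot

A 7-joint arm with a two-finger parallel gripper is mounted at the origin on a cart in front of the work surface, level with it; the furniture and walls round the work are solid. World frame = base frame: x ahead of the robot, y to its left, z up, the work surface at z = 0. Lengths are in m, angles in rad, forces in N, time in s.
With the tool pointing down it reaches from about 0.425 to 0.925 m from the base axis. Payload 6.8 kg.
Tool frame: the origin (TCP) lies on the front face of the gripper's body, between the roots of the fingers; the fingertips stand 73 mm ahead of it and the grasp point (between the pads) lies 54 mm ahead of it (env.nose_length is the distance from the TCP to the fingertips, in m); z points along the fingers, y is the direction in which the jaws open and shut (so a half turn about z gives the same grasp; the last joint's range is limited). The gripper opens to 85 mm and grips with 20 to 120 N. Pads are 22 mm wide; open, the fingers measure 114 mm over their backs; the gripper's body (76 mm by 85 mm) begins 54 mm behind the grasp point. The pads swing forward as they close: fully open they stand 13 mm farther back than shut.
Start: joints at [1.067, 0.477, 0.022, 1.555, -0.011, 1.109, -0.083], TCP at [0.26, -0.623, 0.304] pointing down, gripper open.
Joint ranges: [-2.96, 2.96], [-0.34, 2.1], [-1.41, 1.46], [0.24, 2.44], [-1.37, 4.51], [0.17, 1.92], [-2.96, 2.96]. Speed limits (rad/s): [2.39, 2.39, 3.14, 3.14, 3.14, 3.14, 3.14].

## Interface

Orientations are given as a unit quaternion [w, x, y, z].
In Python, from cell import env, kin, camera, calibration, job gives the robot as it stands. The module is installed in compiled form; this text tells all that it offers. Calls block until the motion is done:
- env.reach(position, orientation): joint-space move of the TCP to a pose.
- env.movel(position, velocity=0.15, rot=None, stop_force=None): straight line of the TCP; rot=None keeps the orientation; velocity is the mean speed in m/s. With stop_force (N) it stops when the force on the tool has changed by that much, and returns True; else False.
- env.goto_joints(angles): joint-space move.
- env.grip(opening, f_grip=None): finger opening in m; f_grip is the grip in N (None keeps the last); returns when the fingers have stopped.
- env.dwell(seconds).
- kin.inverse_kinematics(position, orientation): joint angles nearest the present ones, or None.
- env.get_state(): the state.
- camera(name): name is "scene" or "side" or "wrist"; returns (picture, depth): 420x560x3 uint8, blue, green, red; 420x560 float32, m along the optical axis (not along the pixel's ray), 0 where there is no reading.
- calibration(name): a dict with "fx", "fy", "cx", "cy" (pixels), "rvec" (rotation vector, rad) and "tvec" (3), from world to camera coordinates, as OpenCV has them. Camera axes: x right, y down, z forward; pixel columns grow to the right and rows downward; lengths in m; the calibration is good to about 2 mm. A picture is of the moment at which its call begins: read the wrist's pose just before it. calibration takes no time and is no camera call; for the wrist camera it gives the pose at the moment of the call.
A pose or a line that the arm cannot do raises env.PlanningError and nothing moves.
- job.job_done(): hands the job in, once; it reports no verdict.
The state is a dict: "time": time; "qpos": joint angles; "joint_velocities": joint speeds; "joint_torque": joint torques, N m; "tcp_pos": TCP position; "orientation": TCP orientation; "force": force on the tool from outside, world axes, zero at the start; "torque": the same for the moment, N m; "opening": finger opening in m.
Only numpy, scipy, OpenCV 4.12 (cv2) and the standard library are available. Lean on these libraries where they do the work, as an engineer would, in place of code of your own. Each camera call takes 0.05 s, during which the arm holds its last target. There are 200 camera calls.

## Working session

There is one attempt and no reset: what is moved stays moved. The work goes in short steps, each a Python script; the robot and the scene stay as the last script left them, time stands still between calls to the robot, and variables do not carry over. Pictures are saved under pics/ and viewed, on a budget of 10 in all, crops included, one or two more only if the job needs it, and the job is handed in when it is done.

```bash
mkdir -p pics; cat > h.py <<'E'
import numpy as np, cv2
from cell import env, kin, camera, calibration, job
def deproj(name,d,cal=None):
    c=cal or calibration(name); R=cv2.Rodrigues(np.array(c["rvec"],float))[0]; t=np.array(c["tvec"],float).ravel()
    v,u=np.mgrid[0:d.shape[0],0:d.shape[1]]
    P=np.stack([(u-c["cx"])/c["fx"]*d,(v-c["cy"])/c["fy"]*d,d],-1)
    W=(P-t)@R; W[d==0]=np.nan
    return W
E
python3 - <<'E'
from h import *
for n in ("scene","side"):
    p,d=camera(n); cv2.imwrite(f"pics/{n}0.png",cv2.resize(p,(800,600))); np.savez(n+"0",p=p,W=deproj(n,d))
    c=calibration(n); R=cv2.Rodrigues(np.array(c["rvec"],float))[0]; print(n,-R.T@np.ravel(c["tvec"]))
print(env.get_state(),env.nose_length)
E
```

```text
scene [-0.65818526  0.60180077  0.9065685 ]
side [ 0.62926845 -1.16105008  1.52150002]
{'time': 0.1, 'qpos': array([ 1.0668751 ,  0.47771244,  0.02233897,  1.5563368 , -0.01148228,
        1.10932344, -0.08310078]), 'joint_velocities': array([-0.0013519 , -0.00256562,  0.00012679, -0.00223154, -0.00131656,
       -0.00127106,  0.00132239]), 'joint_torque': array([ 4.60896015e-03, -5.97766757e+01,  1.61389444e+00, -2.81957531e+01,
        1.28729522e-02,  4.96356006e-03, -2.56807277e-05]), 'tcp_pos': array([ 0.26009353, -0.6224285 ,  0.3030328 ]), 'orientation': array([-7.93935171e-04,  9.80476194e-01,  1.96636085e-01, -2.27591287e-04]), 'force': array([-0.770129  ,  0.19941348, -0.15792386]), 'torque': array([-0.02412484,  0.07875353, -0.0139038 ]), 'opening': 0.0856209908528126} 0.0726
```

View pics/scene0.png

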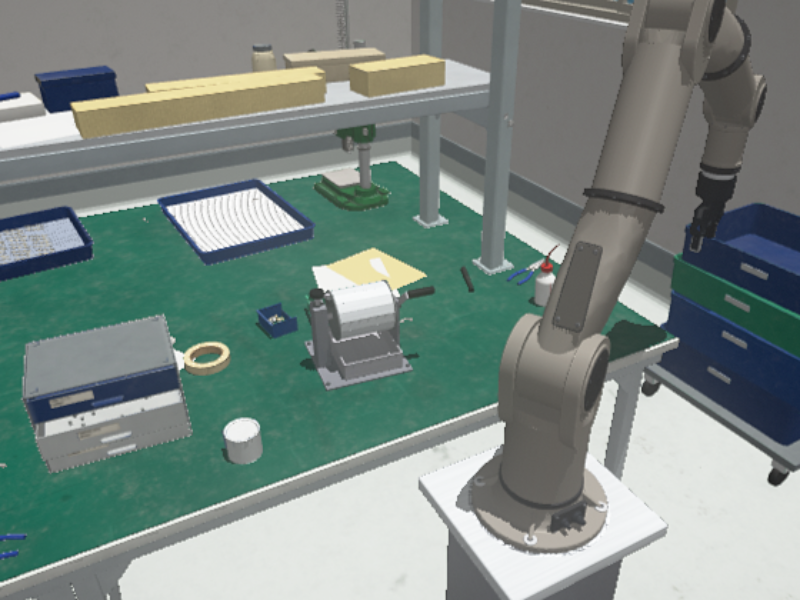

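View pics/side0.png

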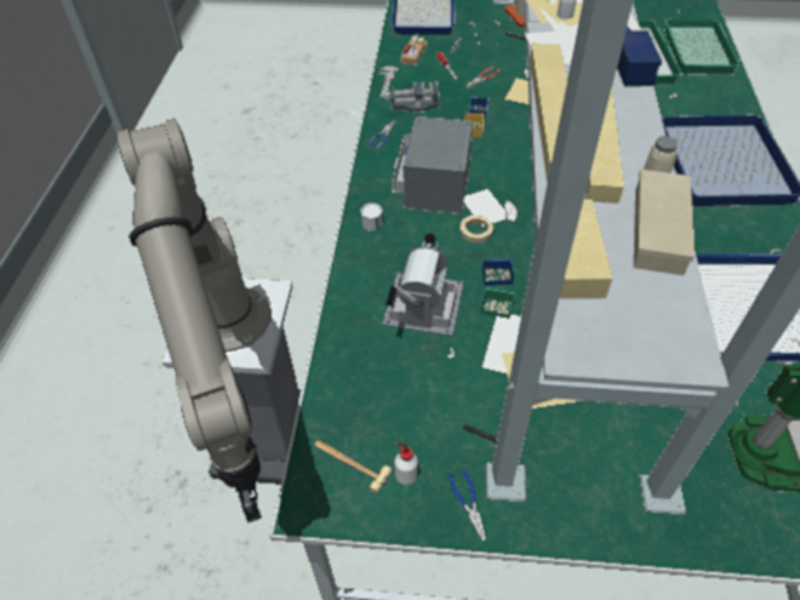

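The scene view shows the stand at about (360,340), its button at (318,295) and the grip at (418,292). The tape roll, glue tin, oil can and hammer are all clear of it.

```bash
python3 - <<'E'
from h import *
for n,boxes in (("scene",{"cap":(306,286,330,310),"grip":(404,284,438,302),"barrel":(325,280,400,335),"shelf":(0,100,480,150)}),("side",{"cap":(422,232,440,250),"grip":(384,284,400,308),"barrel":(405,245,445,290),"shelf":(540,60,720,380)})):
    z=np.load(n+"0.npz"); W=z["W"]; p=z["p"].astype(int)
    for k,(a,b,c,d) in boxes.items():
        s=np.s_[int(b*.7):int(d*.7),int(a*.7):int(c*.7)]
        w=W[s].reshape(-1,3); q=p[s].reshape(-1,3)
        m=~np.isnan(w[:,0])&(w[:,2]>.1)
        if k in("cap","grip"): m&=q.max(1)<70
        w=w[m]; print(n,k,len(w),w.min(0).round(3),w.max(0).round(3),np.median(w,0).round(3))
        if k in("cap","grip"): print(w[::max(1,len(w)//15)].round(3).tolist())
E
```

```text
scene cap 55 [0.54  0.17  0.185] [0.571 0.196 0.196] [0.552 0.184 0.192]
[[0.567, 0.183, 0.195], [0.568, 0.172, 0.192], [0.566, 0.186, 0.193], [0.561, 0.175, 0.192], [0.565, 0.193, 0.192], [0.559, 0.186, 0.193], [0.548, 0.177, 0.196], [0.555, 0.194, 0.193], [0.555, 0.184, 0.191], [0.543, 0.179, 0.195], [0.558, 0.196, 0.189], [0.547, 0.19, 0.193], [0.541, 0.183, 0.194], [0.558, 0.196, 0.186], [0.548, 0.19, 0.189], [0.545, 0.182, 0.188], [0.55, 0.196, 0.186], [0.544, 0.189, 0.187], [0.54, 0.181, 0.187]]
scene grip 60 [ 0.46  -0.053  0.172] [0.479 0.006 0.187] [ 0.466 -0.024  0.18 ]
[[0.471, -0.04, 0.186], [0.477, -0.026, 0.183], [0.479, -0.01, 0.183], [0.461, -0.045, 0.182], [0.466, -0.024, 0.182], [0.465, -0.037, 0.179], [0.462, -0.05, 0.177], [0.466, -0.009, 0.182], [0.464, -0.022, 0.18], [0.463, -0.036, 0.176], [0.469, 0.006, 0.181], [0.47, -0.008, 0.177], [0.465, -0.019, 0.177], [0.47, 0.006, 0.177], [0.465, -0.005, 0.177]]
scene barrel 1583 [ 0.481 -0.001  0.1  ] [0.609 0.18  0.186] [0.509 0.099 0.154]
scene shelf 9768 [ 0.79  -0.453  0.166] [1.534 0.692 0.57 ] [0.805 0.32  0.51 ]
[... 468 characters left out ...]
 0.17, 0.192], [0.557, 0.161, 0.195], [0.565, 0.165, 0.191], [0.573, 0.16, 0.197], [0.573, 0.165, 0.187]]
side grip 60 [ 0.468 -0.06   0.171] [0.488 0.002 0.191] [ 0.478 -0.032  0.184]
[[0.479, 0.002, 0.184], [0.472, -0.003, 0.179], [0.473, -0.016, 0.188], [0.487, -0.006, 0.177], [0.484, -0.018, 0.185], [0.482, -0.026, 0.189], [0.475, -0.033, 0.191], [0.471, -0.029, 0.181], [0.486, -0.031, 0.184], [0.482, -0.035, 0.182], [0.48, -0.046, 0.189], [0.477, -0.052, 0.19], [0.473, -0.054, 0.187], [0.47, -0.056, 0.183], [0.469, -0.051, 0.172]]
side barrel 713 [0.5   0.009 0.101] [0.607 0.19  0.188] [0.553 0.09  0.173]
side shelf 23386 [ 0.754 -0.473  0.453] [1.124 0.569 1.11 ] [ 0.955 -0.286  0.534]
```

```bash
python3 - <<'E'
from h import *
p=np.load("scene0.npz")["p"]; s=np.load("side0.npz")["p"]
a=cv2.resize(p[185:280,200:320],(480,380),interpolation=2); b=cv2.resize(s[155:240,265:330],(320,418),interpolation=2)[:380]
cv2.imwrite("pics/crop.png",np.hstack([a,b]))
E
```

```text
(no output)
```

View pics/crop.png

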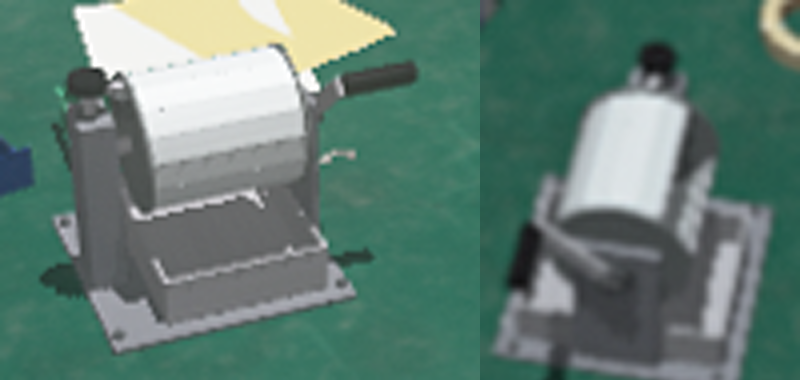

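The crop shows the cap held down, with the grip on the robot's side. Distance from cap to grip is 224 mm as measured and 223.6 mm nominal, which puts the stand at about (0.547, 0.087) with a yaw of about -0.106. Next I go above the button and look from close by.

```bash
cat >> h.py <<'E'
from scipy.spatial.transform import Rotation as Ro
YAW=-0.106; O=np.array([0.547,0.0866,0]); Rs=Ro.from_euler('z',YAW).as_matrix()
def S(x,y,z): return O+Rs@np.array([x,y,z])
def ori(alpha=0,sgn=1):  # tool down, jaws along stand x, body tilted to +x by alpha
    z=np.array([-np.sin(alpha),0,-np.cos(alpha)]); y=sgn*np.array([np.cos(alpha),0,-np.sin(alpha)])
    q=Ro.from_matrix(Rs@np.stack([np.cross(y,z),y,z],1)).as_quat(); return q[[3,0,1,2]]
def capz(n="scene",tag=None):
    c=calibration(n); p,d=camera(n); W=deproj(n,d,c); q=p.max(2)
    m=(q<70)&(np.hypot(W[...,0]-.557,W[...,1]-.181)<.025)&(W[...,2]>.17)&(W[...,2]<.215)
    w=W[m]; print(n,"cap",len(w),w.mean(0).round(4) if len(w) else "", np.percentile(w[:,2],[10,50,90]).round(4) if len(w) else "", "xy mid",((w.min(0)+w.max(0))/2).round(4) if len(w) else "")
    if tag: cv2.imwrite(f"pics/{tag}.png",p)
    return W,p
E
python3 - <<'E'
from h import *
for s in (1,-1): print(s,kin.inverse_kinematics([.557,.181,.36],ori(0,s)))
sg=min((1,-1),key=lambda s:abs(kin.inverse_kinematics([.557,.181,.36],ori(0,s))[6])); print(sg)
env.grip(0.0)
env.reach([.557,.181,.36],ori(0,sg)); print(env.get_state()["tcp_pos"],env.get_state()["force"],env.get_state()["time"])
W,p=capz("wrist","w1"); capz("scene"); capz("side")
E
```

```text
1 [ 0.21585258  0.39587235 -0.83262588  1.66623291  0.30893492  1.21724249
 -0.7926518 ]
-1 [ 0.42088027  0.53125821 -1.17985141  1.65479974  0.50718758  1.30289052
  2.18556387]
1
[0.55743213 0.17994719 0.35980747] [-0.27603393  0.3755638  -0.50381052] 3.875
wrist cap 1643 [0.5583 0.1811 0.1912] [0.188  0.1926 0.1935] xy mid [0.5573 0.1769 0.1825]
scene cap 57 [0.5537 0.1838 0.1909] [0.187  0.1918 0.1937] xy mid [0.5574 0.1836 0.1892]
side cap 45 [0.5631 0.1763 0.1917] [0.1866 0.1919 0.1978] xy mid [0.5622 0.1791 0.1848]
```

View pics/w1.png

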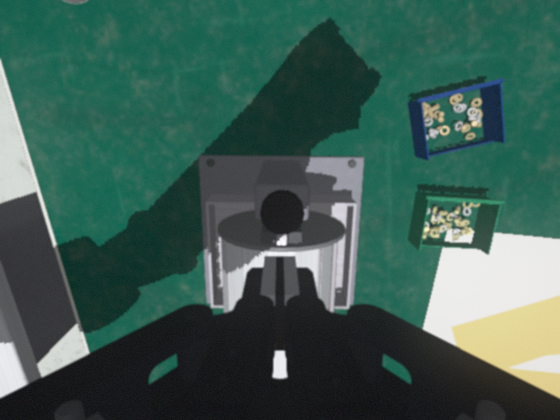

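The wrist view shows the cap at (282,212), and the stand's edges are parallel to the image, so the yaw is good. All cameras put the cap at (0.558, 0.181, 0.192), held down. I'll press once.

```bash
cat >> h.py <<'E'
def press():
    x,y=.558,.181
    env.movel([x,y,.290],.15)
    r=env.movel([x,y,.246],.03,stop_force=12); s=env.get_state(); print("stop",r,"tip z",s["tcp_pos"][2]-env.nose_length,s["tcp_pos"][:2],"F",s["force"])
    env.movel([x,y,.36],.2); env.dwell(.3)
    capz("wrist"); capz("scene"); capz("side"); print(env.get_state()["time"])
E
python3 -c "
from h import *
press()"
```

```text
stop True tip z 0.18063057370816504 [0.55807179 0.18106336] F [-0.6334542   0.16502323  5.23663764]
wrist cap 1723 [0.5586 0.1822 0.2033] [0.2027 0.204  0.2049] xy mid [0.5577 0.1772 0.1887]
scene cap 55 [0.5536 0.1835 0.2021] [0.1982 0.2026 0.205 ] xy mid [0.5566 0.1834 0.2004]
side cap 43 [0.5632 0.1763 0.2028] [0.1984 0.204  0.2083] xy mid [0.5623 0.1779 0.1907]
6.9083
```

The button is up at 0.204 m after one click, in all three cameras. Next I move above the grip and check it from close by.

```bash
python3 - <<'E'
from h import *
g=S(-.0613,-.122,.176); print(g)
env.movel([g[0],g[1],.36],.2,rot=ori(0)); env.grip(.036)
c=calibration("wrist"); p,d=camera("wrist"); W=deproj("wrist",d,c); cv2.imwrite("pics/w2.png",p)
L=(W-O)@Rs
m=(p.max(2)<70)&(L[...,2]>.165)&(L[...,2]<.20)&(abs(L[...,0]+.06)<.03)&(L[...,1]<-.085)&(L[...,1]>-.17)
w=L[m]; print(len(w),w.min(0),w.max(0),np.median(w,0),np.polyfit(w[:,1],w[:,0],1))
print(env.get_state()["tcp_pos"],env.get_state()["opening"])
# plan check
for s in np.linspace(0,1,8):
    th=np.radians(-50+113*s); a=np.radians(20)*s
    P=S(.08*np.sin(th),-.122,.125+.08*np.cos(th))+Rs@np.array([np.sin(a),0,np.cos(a)])*.052
    print(P.round(3),kin.inverse_kinematics(P,ori(a)))
E
```

```text
[ 0.47313626 -0.02822961  0.176     ]
1844 [-0.07041464 -0.14843732  0.17464289] [-0.05251354 -0.08903821  0.1874376 ] [-0.06197542 -0.11674223  0.18407651] [ 0.00550505 -0.06116075]
[ 0.47317215 -0.02808941  0.35995257] 0.03607429403890907
[ 0.473 -0.028  0.228] [ 0.57607048  0.33582004 -0.7596256   2.05804093  0.30438803  0.8590167
 -0.46329956]
[ 0.492 -0.03   0.243] [ 0.57511073  0.37068204 -0.76704392  1.97551237  0.29472131  0.96363516
 -0.4465057 ]
[ 0.515 -0.033  0.253] [ 0.56608393  0.42149733 -0.77200303  1.88878169  0.30104055  1.06139923
 -0.44365638]
[ 0.54  -0.035  0.256] [ 0.55245335  0.48455317 -0.77713157  1.80120654  0.31789018  1.15126341
 -0.4491367 ]
[ 0.564 -0.038  0.253] [ 0.53669956  0.55568851 -0.78344695  1.71611251  0.34110085  1.23257266
 -0.45878157]
[ 0.587 -0.04   0.244] [ 0.52048445  0.63075278 -0.79077593  1.63673887  0.36735124  1.30474665
 -0.46971241]
[ 0.607 -0.043  0.229] [ 0.50494765  0.7058684  -0.79822512  1.56615895  0.39382124  1.36719522
 -0.48014388]
[ 0.623 -0.044  0.21 ] [ 0.49097076  0.77763094 -0.80466877  1.50713658  0.41807988  1.41943962
 -0.48924206]
```

View pics/w2.png

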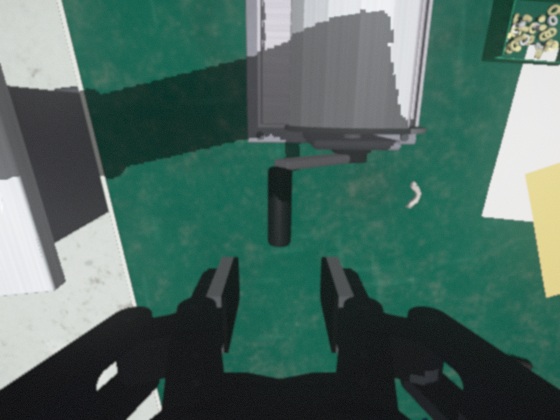

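The wrist view shows the grip at (280,205), and it measures x -0.061, y -0.089 to -0.148 in the stand frame, as predicted. I'll straddle it loosely with the fingers and swing it along the arc.

```bash
python3 - <<'E'
from h import *
def pose(deg):
    th=np.radians(-50+deg); a=np.radians(20)*np.clip(deg/113,0,1)
    return S(.08*np.sin(th)-0.0,-.122,.125+.08*np.cos(th))+Rs@np.array([np.sin(a),0,np.cos(a)])*.052, ori(a)
P,q=pose(0); print("down",env.movel(P,.12,rot=q,stop_force=10))
env.grip(.022); print(env.get_state()["opening"],env.get_state()["force"])
for d in (10,20,30,40,50,60,70,80,90,100,108,113,118):
    P,q=pose(d); r=env.movel(P,.08,rot=q,stop_force=25 if d<109 else 12); s=env.get_state()
    print(d,r,(s["tcp_pos"]-P).round(4),s["force"].round(1),round(s["time"],2))
    if r: break
for n in("scene","side","wrist"):
    c=calibration(n);p,dd=camera(n); cv2.imwrite(f"pics/end_{n}.png",p)
p=cv2.imread("pics/end_scene.png"); s=cv2.imread("pics/end_side.png")
a=cv2.resize(p[170:280,200:320],(414,380),interpolation=2); b=cv2.resize(s[150:240,250:340],(380,380),interpolation=2)
cv2.imwrite("pics/crop2.png",np.hstack([a,b]))
E
```

```text
down False
0.021807333478556894 [ 0.33694067 -0.67477453  0.63665326]
10 False [-0.0014  0.0001 -0.0002] [-4.9  1.2  3.2] 10.55
20 False [-0.0006  0.0001 -0.    ] [-2.6 -0.1  2.1] 10.89
30 False [ 0.0004  0.     -0.    ] [0.7 0.1 0.1] 11.23
40 False [ 0.0003  0.     -0.0002] [-1.1  0.2 -0.7] 11.57
50 False [ 0.0002  0.0001 -0.0002] [-1.   0.5 -0. ] 11.92
60 False [-0.      0.0001 -0.0002] [-0.1  0.2 -0.5] 12.26
70 False [-0.0001  0.0001 -0.0002] [-0.3 -0.1 -0.6] 12.6
80 False [-0.0001  0.0001 -0.0002] [-0.4 -0.1  0.7] 12.94
90 False [-0.0001  0.     -0.0002] [-0.6  0.5 -0.6] 13.28
100 False [-0.0001  0.0001 -0.0002] [-0.1  0.1 -0.1] 13.62
108 False [-0.      0.     -0.0003] [ 0.4 -0.  -0.2] 13.93
113 False [-0.      0.     -0.0002] [-0.1  0.6  1. ] 14.18
118 False [-0.0019  0.0006  0.0006] [-8.4  0.   8.3] 14.43
```

View pics/crop2.png

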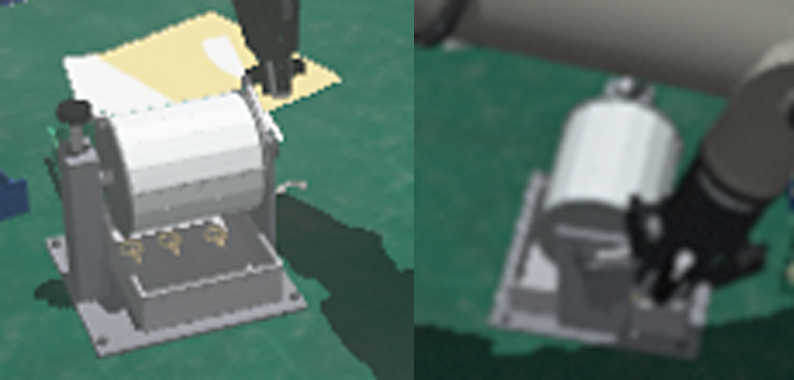

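The crop shows the crank at its stop, the button up and three hooks at (132,245), (170,240) and (215,235) by the pan. I'll release, withdraw along the tool axis and check.

```bash
python3 - <<'E'
from h import *
a=np.radians(20)
P=S(.08*np.sin(np.radians(62)),-.122,.125+.08*np.cos(np.radians(62)))+Rs@np.array([np.sin(a),0,np.cos(a)])*.052
env.movel(P,.05); env.grip(.04); print(env.get_state()["force"])
ax=Rs@np.array([np.sin(a),0,np.cos(a)]); env.movel(P+ax*.10,.12); 
q=env.get_state()["tcp_pos"]; env.movel([q[0]-.08,q[1]-.18,.36],.2,rot=ori(0)); env.dwell(.4)
capz("wrist"); W1,p=capz("scene","f_scene"); W2,s=capz("side","f_side")
for W in(W1,W2):
    L=(W-O)@Rs; m=(abs(L[...,1]+.12)<.03)&(L[...,2]>.13)&(L[...,2]<.2)&(abs(L[...,0])<.12); w=L[m]; w=w[~np.isnan(w[:,0])]
    t=np.median(w,0); print("grip",len(w),t.round(3),"deg from up",np.degrees(np.arctan2(t[0],t[2]-.125)))
L=(W1-O)@Rs; hsv=cv2.cvtColor(p,cv2.COLOR_BGR2HSV)
m=((hsv[...,1]>60)&(hsv[...,0]<35)&(hsv[...,2]>90)&(abs(L[...,0])<.1)&(abs(L[...,1])<.1)).astype(np.uint8)
n,l,st,ce=cv2.connectedComponentsWithStats(m)
for i in range(1,n): print(st[i][4],ce[i].round(),np.median(L[l==i],0).round(3))
print(env.get_state()["time"])
cv2.imwrite("pics/crop3.png",np.hstack([cv2.resize(p[170:280,200:320],(414,380),interpolation=2),cv2.resize(s[150:240,250:340],(380,380),interpolation=2)]))
E
```

```text
[-1.07708918  0.65244582  0.15507776]
wrist cap 0   xy mid 
scene cap 51 [0.5531 0.184  0.2023] [0.1979 0.2026 0.2057] xy mid [0.5568 0.1838 0.2011]
side cap 0   xy mid 
grip 98 [ 0.065 -0.118  0.164] deg from up 58.94102565046574
grip 10 [ 0.082 -0.119  0.166] deg from up 63.473428816355515
1 [274. 194.] [ 0.059 -0.097  0.158]
6 [264. 239.] [ 0.021 -0.041  0.017]
1 [251. 238.] [ 0.045 -0.006  0.015]
1 [240. 241.] [0.04  0.035 0.017]
1 [238. 243.] [0.037 0.043 0.013]
17.9167
```

View pics/crop3.png

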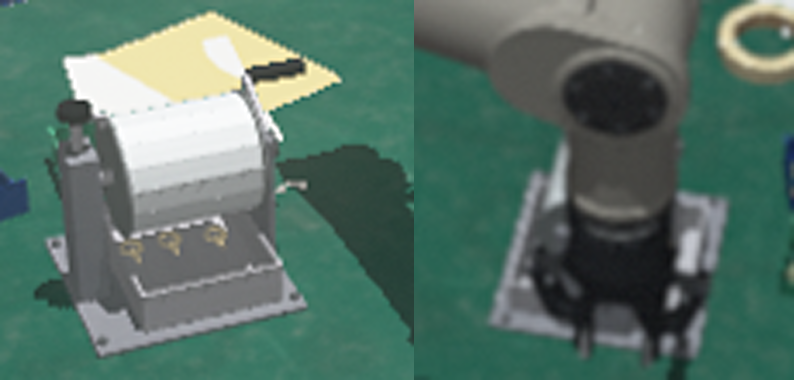

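The three hooks are in the same spots as before, at z about 0.015 in the pan. The button is at 0.2026, the crank is over and the gripper is clear.

```bash
python3 -c "
from h import *
job.job_done()"
```

```text
the job is handed in; nothing more can be done
```

The barrel is emptied, and I handed the job in at about 18 s of the 58 s allowed. I pressed the lock button once, and it sprang up from 0.192 m to 0.204 m. I then took the crank grip loosely between the fingers, swung it over to the far stop (about 12 N of resistance there), let go and backed the arm off.

**Last checks:**
- **Button:** still up, at 0.2026 m in the scene camera. The arm blocked the side camera and the wrist camera did not have the button in view, so only one camera confirms this.
- **Crank:** over. The two cameras read 59° and 63.5° from up, against 62.5° expected. The 59° reading is probably low because that camera sees only the near side of the grip, but even so the barrel would be turned about 1.90 rad, above the 1.78 needed.
- **Hooks:** all three are in the pan at about 15 mm height, in the same places in two pictures about 3 s apart. Their positions rest on only a few pixels each.
- **Bystanders:** the arm had no contact near the hammer, oil can, tape roll or glue tin, but I did not re-measure where they are.

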